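# Switch the amplifier's input with the inner push-to-turn knob

### The arm

A 6-joint arm with a two-finger parallel gripper is mounted at the origin on the work surface. World frame = base frame: x ahead of the robot, y to its left, z up, the work surface at z = 0. Lengths are in m, angles in rad, forces in N, time in s.
With the tool pointing down it reaches from about 0.225 to 0.725 m from the base axis. Payload 3.1 kg.
Tool frame: the origin (TCP) lies between the finger pads; the fingertips stand 8 mm ahead of it and the grasp point (between the pads) lies 11 mm behind it (robot.tip_reach is the z of the fingertips in the tool frame, in m); z points along the fingers, y is the direction in which the jaws open and shut (so a half turn about z gives the same grasp; the last joint's range is limited). The gripper opens to 85 mm and grips with 20 to 120 N. Pads are 22 mm wide; open, the fingers measure 114 mm over their backs; the gripper's body (76 mm by 85 mm) begins 54 mm behind the grasp point. The pads swing forward as they close: fully open they stand 13 mm farther back than shut.
Start: joints at [-1.27, 0.048, 0.099, 1.622, 0, 1.443], TCP at [0.218, -0.477, 0.239] pointing down, gripper open.
Joint ranges: [-2.91, 2.91], [-0.99, 1.94], [-1.21, 1.42], [-2.12, 2.29], [-1.49, 1.47], [-3.14, 3.14]. Speed limits (rad/s): [2.79, 2.79, 3.14, 3.14, 3.14, 3.14].

### API

Orientations are given as a unit quaternion [x, y, z, w].
In Python, from station import monitor, capture, robot gives the robot as it stands. The module is installed in compiled form; this text tells all that it offers.
- The arm moves only by the tool arm_command, never from a script. Its argument "plan" is a list of rows, each an object with "delta_pos": the shift along the world's x, y, z in cm, a list of three; "dr": the turn, a rotation vector about the world's x, y, z in rad, a list of three. In form: [{"delta_pos": [x, y, z], "dr": [wx, wy, wz]}, ...]. A call has 1 to 20 rows; each row shifts and turns the commanded pose from where the row before left it; what a row does not reach is not made up. A row lasts 1/12 s, in which the tool goes at most 41.7 mm and 7.16 degrees, less where a joint would pass 70% of its speed; a pose out of reach is approached as far as the arm can. A call with a gripper value outside its range is refused whole. "jaw" is the finger opening in cm, from 0 to 8.54, set as the call begins (left out, the last holds). The fingers move at their own pace and stop on an object; "force" is the grip in N (left out, the last holds). Time passes only in rows, so rows that do not move let the fingers close. It gives the time, the measured TCP pose, the force and the opening at its end, in the units of the state.
- monitor.observe(): the state, without advancing time (a new reading comes with each control period).
- capture(name): name is "side" or "top"; returns a dict with "frame" (384x512x3 uint8, blue, green, red), "z_map" (384x512 float32, m along the optical axis (not along the pixel's ray), 0 where there is no reading), "mtx" (3x3 intrinsics, pixels), "k1" (the pictures are not rectified: a ray, as slopes to the right and down, at radius r is drawn at 1 + k1 r^2 times it, then the intrinsics apply), "cam_to_world" (4x4, takes a point from camera to world coordinates). Camera axes: x right, y down, z forward; pixel columns grow to the right and rows downward; lengths in m; the calibration is good to about 2 mm. A picture is of the moment at which its call begins.
- robot.hand_in(): hands the job in, once; it reports no verdict.
The state is a dict: "clock": time; "joint_pos": joint angles; "dq": joint speeds; "effort": joint torques, N m; "eef_pos": TCP position; "tool_rot": TCP orientation; "force": force on the tool from outside, world axes, zero at the start; "wrist_torque": the same for the moment, N m; "opening": finger opening in m.
Only numpy, scipy, OpenCV 4.12 (cv2) and the standard library are available. Lean on these libraries where they do the work, as an engineer would, in place of code of your own. Each camera call takes 0.05 s, during which the arm holds its last target.

### The job

Switch the desktop amplifier to its other input: the narrow upper knob is push-to-turn, so press it in gently, turn it clockwise past its lock to the notch near the long rib on the deck, and let it spring fully up into that notch, feeling for the notch and never forcing the lock. Leave the wide volume ring around it exactly as it is set and do not disturb the other things on the unit.

Things in the scene. Friction and masses are not known exactly. Their poses are not given: they have to be found in the camera images.
- amp: Desktop amplifier, aluminium box 200 x 240 mm, 60 mm high with its feet, heavy, does not move. Origin at the centre of its underside; x to its back (the front faces -x), z up. The axis of the concentric control is vertical, 35 mm in front of the origin (x = -0.035, y = 0). Two small studs on the deck, to the right of the front rib, mark the inner knob's parked sector.
- rib (a point): Raised rib on the deck (18 x 3 mm, 2 mm high), this point at its middle, 42 mm straight in front of the control's axis. In the input notch the inner knob's pointer points along it within about 0.3 rad.
- select_knob: The inner, narrow, upper knob: aluminium cylinder 26 mm across, fine flutes, standing 30 mm clear of the volume ring's top face (76 mm above the unit); a raised pointer ridge runs from the centre of its top to the rim. Origin on the axis, level with the ring's top face when the knob is out; moves down and turns with the knob. A grip of 25 to 45 N holds it.
- knob_top (a point): Centre of the inner knob's top face, 30 mm above select_knob's origin. Inside, a tooth 28 mm from the axis works against stops: more than 25 N between them (about 0.7 Nm of twist, or that much upward pull) is forcing the lock.
- turn (a joint): Angle of the inner knob, rad, clockwise from above; hard ends 0 and 1.65; starts parked, 0.05 to 0.35. Friction 0.02 Nm, to 0.1 rubbing on a stop. Out, the lock blocks it at about 0.5; 3 mm in it turns freely. The notch, 0.1 wide, is centred anywhere from 1.0 to 1.4, unseen, differing by unit: only there does it rise when let go; before and after it stays held 3 mm in.
- push (a joint): How far the inner knob is pushed in, m: 0 is fully out. Spring 4 N at 0 and 2.5 N more per mm; the lock is free from 3 mm (11.5 N). Over 5.7 mm (18 N) counts as pressed too hard; hard end at 7 mm.
- volume (a joint): Angle of the volume ring, rad, growing clockwise from above. Turns very easily (0.006 Nm), starts anywhere within 1 rad of 0.
- volume_mark (a point): Raised mark on the top face of the volume ring, 21.5 mm from the axis. The ring: aluminium, 54 mm outside, 31 mm inside diameter, top face 76 mm above the unit, around the foot of the inner knob. The mark may not travel more than 2 mm.
- battery_case: Black plastic box 35 x 65 x 18 mm lying on the amplifier's deck behind the control; origin at the centre of its underside. Bystander.
- remote: Red plastic remote 45 x 160 x 18 mm beside the amplifier; origin at the centre of its underside. Bystander.
- coaster: Round bamboo coaster 96 mm across, 9 mm thick, on the amplifier's other side; origin at the centre of its underside. Bystander.
- cup: White cup 72 mm across, 75 mm high, standing on the coaster; origin at the centre of its underside. Bystander.
- vase: Stoneware vase 110 mm across, 160 mm high; origin at the centre of its underside. Bystander.
- figurine: Chrome bird figurine 56 mm across, 118 mm high; origin at the centre of its underside. Bystander.

How it is judged:
By the outcome, as a careful person would: the job done as asked, in the order asked, and still so for the second after the job is handed in, with the robot touching nothing.
It also fails if it takes over 54 s, if anything falls off the work surface, if the arm or the gripper's body presses on something with over 40 N, if the wrist force passes 120 N, or if a joint passes its speed limit or range.

## Working session

There is one attempt and no reset: what is moved stays moved. The work goes in short steps, Python scripts to look and compute and a tool call to move; the robot and the scene stay as the last step left them, time stands still between calls to the robot, and variables do not carry over. Pictures are saved under pics/ and viewed, and the job is handed in when it is done.

Besides the shell and the picture viewer there is one more tool, called after "Request:" as name([rows], argument=value, ...), one row to a line, values as JSON. arm_command: Moves the arm, as the interface text tells. Its arguments: {"type":"object","properties":{"plan":{"type":"array","items":{"type":"object","properties":{"delta_pos":{"type":"array","items":{"type":"number"}},"dr":{"type":"array","items":{"type":"number"}}}}},"jaw":{"type":"number"},"force":{"type":"number"}},"required":["plan"]}

```bash
mkdir -p pics; cat > h.py <<'E'
import numpy as np, cv2
def und(c,u,v):
    K=c["mtx"]; d=np.array([c["k1"],0,0,0,0.])
    return cv2.undistortPoints(np.array([[[u,v]]],float),K,d)[0,0]
def pix(c,u,v,z=None):
    x,y=und(c,u,v); zc=z if z is not None else float(c["z_map"][int(round(v)),int(round(u))])
    return (c["cam_to_world"]@np.array([x*zc,y*zc,zc,1]))[:3]
def atz(c,u,v,h):
    x,y=und(c,u,v); T=c["cam_to_world"]; d=T[:3,:3]@np.array([x,y,1]); o=T[:3,3]
    return o+d*(h-o[2])/d[2]
E
python3 - <<'E'
from station import monitor,capture,robot
import cv2,pickle
print(monitor.observe()); print(robot.tip_reach)
for n in("side","top"):
    c=capture(n); pickle.dump(c,open(n+".pkl","wb")); cv2.imwrite(f"pics/{n}0.png",c["frame"]); print(n,c["mtx"],c["k1"],c["cam_to_world"])
E
```

```text
{'clock': 0.0, 'joint_pos': array([-1.26980911e+00,  4.87239157e-02,  9.75859865e-02,  1.62199086e+00,
        4.75082635e-06,  1.44296799e+00]), 'dq': array([-0.00123093,  0.00042238,  0.00099844, -0.00102261,  0.00031606,
       -0.00091938]), 'effort': array([-3.96908927e-04, -3.38782454e+01,  3.20014644e+01,  2.03972426e-02,
       -2.01665807e-04, -5.13602473e-06]), 'eef_pos': array([ 0.21809129, -0.47690705,  0.23812515]), 'tool_rot': array([ 9.77101908e-01,  2.12768657e-01, -9.84790415e-05, -1.16206845e-03]), 'force': array([ 0.48949111, -0.1250035 ,  0.12737555]), 'wrist_torque': array([-0.00835801, -0.05147901,  0.03376122]), 'opening': 0.0856462932736479}
0.008
side [[375.54728325   0.         254.01329934]
 [  0.         375.54728325 190.60182768]
 [  0.           0.           1.        ]] -0.08747815433532534 [[ 0.98562909 -0.08654144  0.14507198  0.43844688]
 [-0.16763559 -0.60696121  0.7768503  -0.83629114]
 [ 0.02082332 -0.79000548 -0.61274605  0.79228094]
 [ 0.          0.          0.          1.        ]]
top [[369.31714712   0.         254.436872  ]
 [  0.         369.31714712 188.90111601]
 [  0.           0.           1.        ]] -0.05711785780459998 [[-0.00247727 -0.98105545  0.19371129  0.35647774]
 [-0.99998917  0.00166729 -0.00434427  0.01597704]
 [ 0.00393899 -0.19371996 -0.98104896  1.23915619]
 [ 0.          0.          0.          1.        ]]
```

View pics/side0.png

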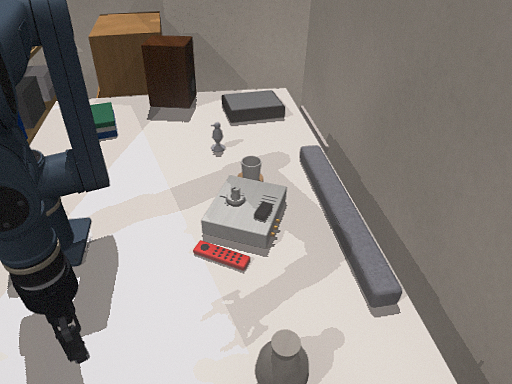

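View pics/top0.png

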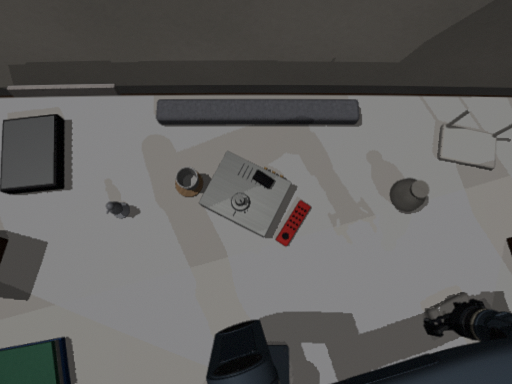

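```bash
python3 - <<'E'
import pickle,cv2,numpy as np
for n,(u0,v0,u1,v1) in dict(side=(190,170,300,255),top=(195,145,305,245)).items():
    c=pickle.load(open(n+".pkl","rb")); a=c["frame"][v0:v1,u0:u1]
    s=7 if n=="side" else 6
    cv2.imwrite(f"pics/{n}0c.png",cv2.resize(a,None,fx=s,fy=s,interpolation=cv2.INTER_CUBIC))
    # height map
c=pickle.load(open("top.pkl","rb"))
from h import *
H=np.array([[pix(c,u,v)[2] for u in range(228,256)] for v in range(188,216)])
np.set_printoptions(linewidth=250)
print((H*1000).round().astype(int))
E
```

```text
[[  62   65   58   62   59   62   61   62   61   57   66   64   58   60   60   60   61   60   61   61   62   61   63   59   60   61   62   62]
 [  62   61   59   65   60   57   66   64   59   58   62   58   60   58   58   60   60   60   64   58   62   62   65   63   57   60   58   60]
 [  61   62   61   63   61   62   59   64   59   63   62   63   65   59   67   62   58   58   61   61   59   65   60   63   58   62   62   57]
 [  63   66   64   60   62   62   57   63   58   60   58   64   62   60   66   62   64   61   62   61   63   64   60   64   60   62   67   62]
 [  56   65   60   58   60   62   58   61   62   59   60   80   62   64   60   63   65   59   61   63   60   65   62   59   58   63   61   59]
 [  61   58   57   60   64   59   61   59   78   79   75   81   82   82   76   75   63   62   60   59   63   65   64   60   59   59 1239   62]
 [  62   65   60   60   60   60   60   81   79   75   79   78   81   76   77   74   79   73   62   63   62 1239   61   62   62   62   57   62]
 [  61   63   59   60   64   65   74   78   78   77   76  108  106   78   80   79   77   78   77   
[... 2204 characters left out ...]
0   63   58   59   63   66   59   59   59   59   65   64   57   62   61   63   63   62   60   59   63   64   64   62   63   61]
 [  60   57   65   65   60   61   61   59   63   60   62   62   63   58   62   59   63   60   61   60   63   61   61   62   62   57   61   61]
 [  64   54   58   60   59   63   63   60   61   63   60   65   60   67   62   60   64   59   63   60   64   64   63   62   62   62   64   61]
 [  62   63   63   60   61   63   61   60   63   59   64   63   58   60   60   60   59   61   62   59   62   63   60   57   59   61   63   60]
 [  63   60   61   60   63   60   60   63   67   61   61   60   60   57   61   59   60   62   60   62   59   60   61   63   63   60   57   62]]
```

View pics/side0c.png

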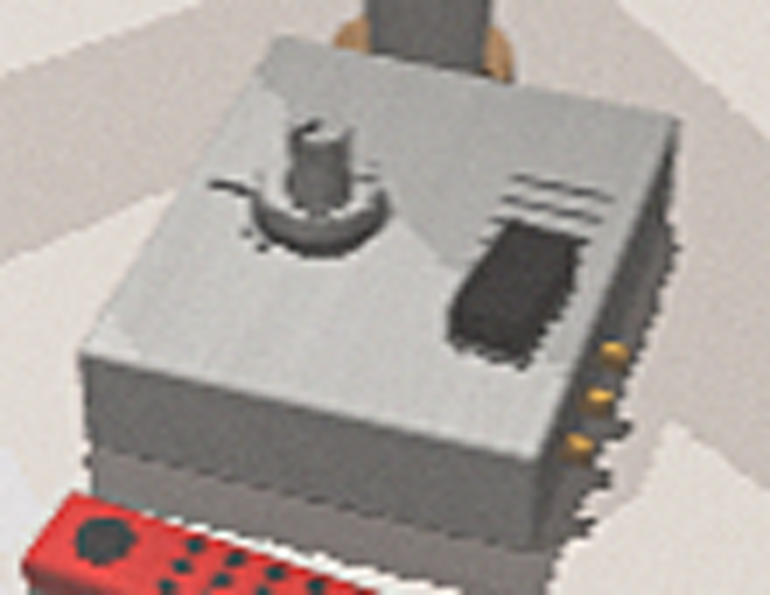

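View pics/top0c.png

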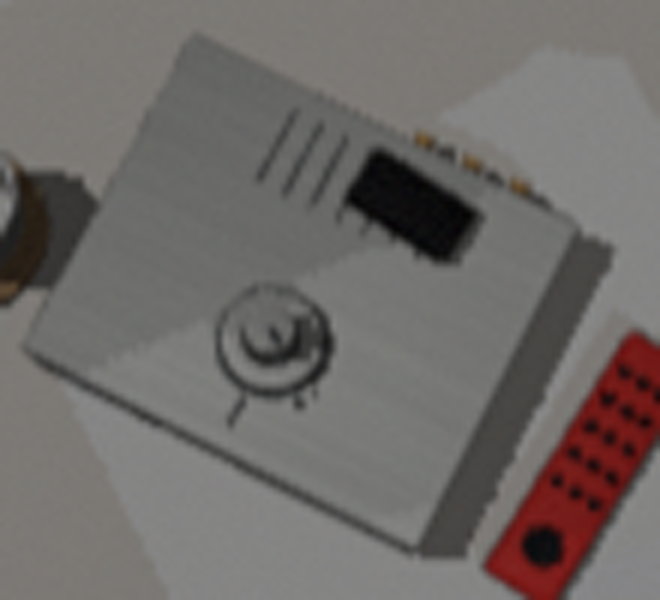

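The top crop shows the control at about pixel (240,201), the rib at (234.3,213.5), the studs at (245–248,211–212), and the battery case behind. Next I'll fit the axis and the yaw.

```bash
python3 - <<'E'
import pickle,cv2,numpy as np
from h import *
c=pickle.load(open("top.pkl","rb"))
P={(u,v):pix(c,u,v) for u in range(190,310) for v in range(140,250)}
k=[q for q,p in P.items() if .101<p[2]<.113 and 225<q[0]<256 and 185<q[1]<216]
a=np.array(k,float); (cx,cy),r=cv2.minEnclosingCircle(a.astype(np.float32)); print("knob px",a.mean(0),cx,cy,r, "->",atz(c,*a.mean(0),.106),atz(c,cx,cy,.106))
W=np.array([P[q] for q in k]); print(W.mean(0))
k=[q for q,p in P.items() if p[2]>.069 and 225<q[0]<256 and 185<q[1]<216 and p[2]<.088]
W=np.array([P[q] for q in k]);(cx,cy),r=cv2.minEnclosingCircle(W[:,:2].astype(np.float32)); print("ring",cx,cy,r)
D=np.array([p[:2] for q,p in P.items() if .052<p[2]<.13 and 198<q[0]<298]).astype(np.float32)
m=np.zeros((110,120),np.uint8)
for (u,v),p in P.items(): m[v-140,u-190]=255*(.052<p[2]<.13)
n,l,s,_=cv2.connectedComponentsWithStats(m); i=l[201-140,240-190]
D=np.array([P[(x+190,y+140)][:2] for y,x in zip(*np.where(l==i))],np.float32)
R=cv2.minAreaRect(D); print(R); print(cv2.boxPoints(R))
rib=atz(c,195+236/6-.4,145+411/6-.4,.062); print("rib",rib)
# corners of deck read off crop
for u,v in [(196,36),(580,232),(418,552),(26,348)]: print(atz(c,195+u/6-.4,145+v/6-.4,.06))
s=pickle.load(open("side.pkl","rb"))
K=[(u,v) for u in range(225,246) for v in range(180,210) if .1<pix(s,u,v)[2]<.115 and 0.09<1]
W=np.array([pix(s,*q) for q in K]);print("side",W.mean(0),len(W),W.min(0),W.max(0))
print("side rib", atz(s,190+230/7-.4,170+187/7-.4,.062))
for u,v in [(275,40),(678,122),(540,460),(82,352)]: print(atz(s,190+u/7-.4,170+v/7-.4,.06))
E
```

```text
knob px [239.5        199.13793103] 239.5 199.125 4.155292510986328 -> [0.5478466  0.05749978 0.106     ] [0.54788738 0.05749999 0.106     ]
[0.54766957 0.05746094 0.10709126]
ring 0.5478818416595459 0.05789373442530632 0.027910618111491203
((0.5798971652984619, 0.041951775550842285), (0.2392941564321518, 0.20070357620716095), 62.944114685058594)
[[ 0.43610495 -0.01895557]
 [ 0.61484414 -0.11024748]
 [ 0.7236894   0.10285912]
 [ 0.5449502   0.19415103]]
rib [0.50989194 0.07673797 0.062     ]
[0.71925583 0.1007661  0.06      ]
[ 0.6078676  -0.10963425  0.06      ]
[ 0.43479003 -0.02009087  0.06      ]
[0.54446348 0.19032711 0.06      ]
side [0.54774878 0.05387886 0.10521512] 45 [0.53685777 0.04375477 0.10015235] [0.55882602 0.07150154 0.10853377]
side rib [0.50941198 0.07487589 0.062     ]
[0.54239901 0.18644163 0.06      ]
[0.71889857 0.09587637 0.06      ]
[ 0.61286165 -0.11170891  0.06      ]
[ 0.43810661 -0.02231469  0.06      ]
```

Request:
arm_command([
  {"delta_pos": [1.645, 2.67, -0.35], "dr": [0, 0, 0.101]},
  {"delta_pos": [1.645, 2.67, -0.35], "dr": [0, 0, 0.101]},
  {"delta_pos": [1.645, 2.67, -0.35], "dr": [0, 0, 0.101]},
  {"delta_pos": [1.645, 2.67, -0.35], "dr": [0, 0, 0.101]},
  {"delta_pos": [1.645, 2.67, -0.35], "dr": [0, 0, 0.101]},
  {"delta_pos": [1.645, 2.67, -0.35], "dr": [0, 0, 0.101]},
  {"delta_pos": [1.645, 2.67, -0.35], "dr": [0, 0, 0.101]},
  {"delta_pos": [1.645, 2.67, -0.35], "dr": [0, 0, 0.101]},
  {"delta_pos": [1.645, 2.67, -0.35], "dr": [0, 0, 0.101]},
  {"delta_pos": [1.645, 2.67, -0.35], "dr": [0, 0, 0.101]},
  {"delta_pos": [1.645, 2.67, -0.35], "dr": [0, 0, 0.101]},
  {"delta_pos": [1.645, 2.67, -0.35], "dr": [0, 0, 0.101]},
  {"delta_pos": [1.645, 2.67, -0.35], "dr": [0, 0, 0.101]},
  {"delta_pos": [1.645, 2.67, -0.35], "dr": [0, 0, 0.101]},
  {"delta_pos": [1.645, 2.67, -0.35], "dr": [0, 0, 0.101]},
  {"delta_pos": [1.645, 2.67, -0.35], "dr": [0, 0, 0.101]},
  {"delta_pos": [1.645, 2.67, -0.35], "dr": [0, 0, 0.101]},
  {"delta_pos": [1.645, 2.67, -0.35], "dr": [0, 0, 0.101]},
  {"delta_pos": [1.645, 2.67, -0.35], "dr": [0, 0, 0.101]},
  {"delta_pos": [1.645, 2.67, -0.35], "dr": [0, 0, 0.101]},
], jaw=5, force=30)

```text
clock: 1.77
eef_pos: [0.5474, 0.0581, 0.1684]
tool_rot: [0.337, 0.941, -0.0, -0.001]
force: [0.5, 0.2, 0.7]
opening: 0.05
```

Request:
arm_command([
  {"delta_pos": [0, 0, 0], "dr": [0, 0, 0]},
  {"delta_pos": [0, 0, 0], "dr": [0, 0, 0]},
  {"delta_pos": [0, 0, 0], "dr": [0, 0, 0]},
  {"delta_pos": [0, 0, 0], "dr": [0, 0, 0]},
])

```text
clock: 2.1
eef_pos: [0.5468, 0.0556, 0.1693]
tool_rot: [0.34, 0.94, -0.0, -0.0]
force: [0.3, -0.8, -0.1]
opening: 0.0501
```

```bash
cat > st.py <<'E'
from station import monitor
import numpy as np
from scipy.spatial.transform import Rotation as R
np.set_printoptions(precision=4,suppress=True)
s=monitor.observe(); r=R.from_quat(s["tool_rot"]).as_matrix()
print("t",round(s["clock"],2),"p",s["eef_pos"],"yawX",np.arctan2(r[1,0],r[0,0]),"zax",r[:,2],"F",s["force"],"M",s["wrist_torque"],"op",s["opening"],"j6",s["joint_pos"][5])
E
python3 st.py; python3 - <<'E'
from station import capture
import cv2
from h import *
import pickle
c=capture("side"); pickle.dump(c,open("side1.pkl","wb")); cv2.imwrite("pics/side1.png",cv2.resize(c["frame"][120:260,170:310],None,fx=4,fy=4,interpolation=cv2.INTER_CUBIC))
E
```

```text
t 2.1 p [0.5468 0.0556 0.1693] yawX 2.4470891079881874 zax [-0.0006 -0.0004 -1.    ] F [ 0.3365 -0.8214 -0.0642] M [-0.0432 -0.0035 -0.012 ] op 0.05010170760275759 j6 0.6741283724227206
```

View pics/side1.png

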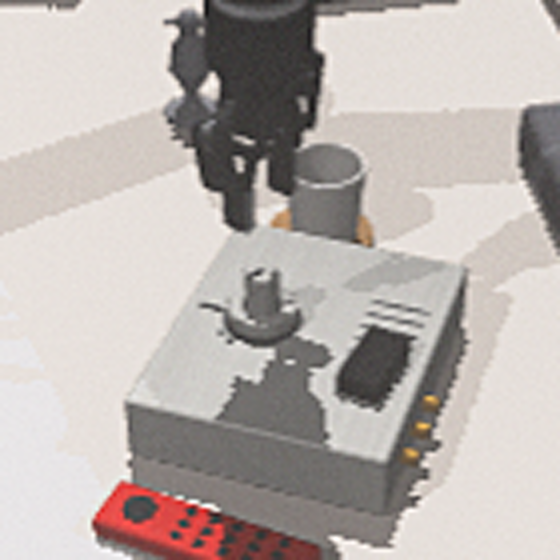

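Request:
arm_command([
  {"delta_pos": [0, 0.1, -1.2], "dr": [0, 0, 0]},
  {"delta_pos": [0, 0, -1.2], "dr": [0, 0, 0]},
  {"delta_pos": [0, 0, -1.2], "dr": [0, 0, 0]},
  {"delta_pos": [0, 0, -1.2], "dr": [0, 0, 0]},
  {"delta_pos": [0, 0, -1.0], "dr": [0, 0, 0]},
  {"delta_pos": [0, 0, -0.8], "dr": [0, 0, 0]},
  {"delta_pos": [0, 0, -0.6], "dr": [0, 0, 0]},
  {"delta_pos": [0, 0, -0.5], "dr": [0, 0, 0]},
  {"delta_pos": [0, 0, 0], "dr": [0, 0, 0]},
  {"delta_pos": [0, 0, 0], "dr": [0, 0, 0]},
  {"delta_pos": [0, 0, 0], "dr": [0, 0, 0]},
], jaw=5)

```text
clock: 3.07
eef_pos: [0.5478, 0.0576, 0.093]
tool_rot: [0.339, 0.941, 0.0, 0.001]
force: [0.1, -0.5, -0.1]
opening: 0.0501
```

```bash
python3 st.py; python3 - <<'E'
from station import capture
import cv2
for n,(u0,v0) in dict(side=(190,150),top=(200,160)).items():
    c=capture(n); cv2.imwrite(f"pics/{n}2.png",cv2.resize(c["frame"][v0:v0+80,u0:u0+80],None,fx=7,fy=7,interpolation=cv2.INTER_CUBIC))
E
```

```text
t 3.07 p [0.5478 0.0576 0.093 ] yawX 2.448891154854056 zax [ 0.0013 -0.0001 -1.    ] F [ 0.0775 -0.5352 -0.0611] M [-0.0104 -0.0783  0.0155] op 0.050101744990257734 j6 0.6756752357004603
```

View pics/side2.png

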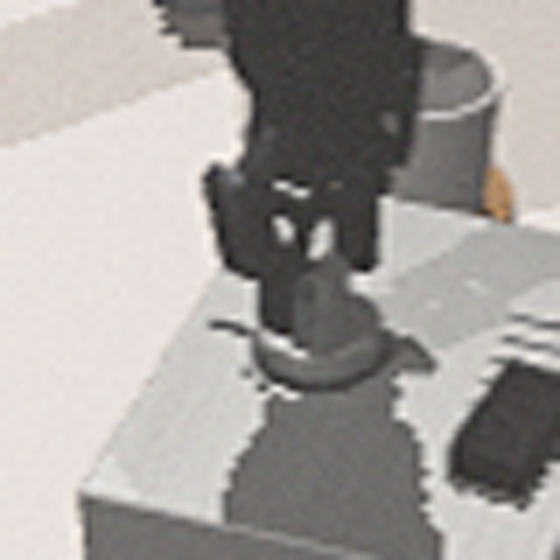

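The knob sits between the fingers, which are clear of the ring. Next step is closing on it.

Request:
arm_command([
  {"delta_pos": [0, 0, 0], "dr": [0, 0, 0]},
  {"delta_pos": [0, 0, 0], "dr": [0, 0, 0]},
  {"delta_pos": [0, 0, 0], "dr": [0, 0, 0]},
  {"delta_pos": [0, 0, 0], "dr": [0, 0, 0]},
  {"delta_pos": [0, 0, 0], "dr": [0, 0, 0]},
  {"delta_pos": [0, 0, 0], "dr": [0, 0, 0]},
], jaw=2, force=32)

```text
clock: 3.67
eef_pos: [0.5476, 0.0574, 0.093]
tool_rot: [0.34, 0.941, 0.0, 0.0]
force: [-0.3, 0.4, 3.3]
opening: 0.0248
```

```bash
python3 st.py; python3 - <<'E'
from station import capture
import cv2
for n,(u0,v0) in dict(side=(190,150)).items():
    c=capture(n); cv2.imwrite(f"pics/{n}3.png",cv2.resize(c["frame"][v0:v0+80,u0:u0+80],None,fx=7,fy=7,interpolation=cv2.INTER_CUBIC))
E
python3 st.py
```

```text
t 3.67 p [0.5476 0.0574 0.093 ] yawX 2.4487276186372426 zax [ 0.0009 -0.0002 -1.    ] F [-0.2981  0.3968  3.289 ] M [-0.1131  0.1997  0.0398] op 0.024830844571710257 j6 0.6756752003304214
t 3.72 p [0.5476 0.0574 0.0929] yawX 2.448698013773377 zax [ 0.0009 -0.0002 -1.    ] F [-0.2286 -0.3504  3.3189] M [-0.0622  0.1848  0.0169] op 0.02466380761112415 j6 0.6756941325150215
```

View pics/side3.png

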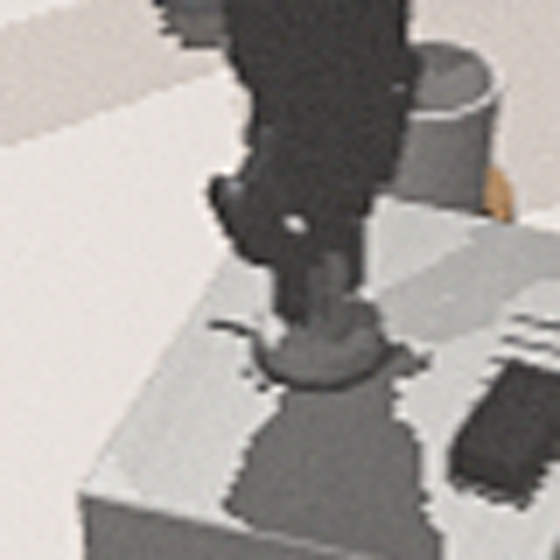

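Request:
arm_command([
  {"delta_pos": [0, 0, -0.1], "dr": [0, 0, 0]},
  {"delta_pos": [0, 0, -0.1], "dr": [0, 0, 0]},
  {"delta_pos": [0, 0, -0.1], "dr": [0, 0, 0]},
  {"delta_pos": [0, 0, -0.05], "dr": [0, 0, 0]},
  {"delta_pos": [0, 0, 0], "dr": [0, 0, 0]},
  {"delta_pos": [0, 0, 0], "dr": [0, 0, 0]},
])

```text
clock: 4.22
eef_pos: [0.5476, 0.0574, 0.0906]
tool_rot: [0.34, 0.941, 0.0, 0.001]
force: [-3.8, -0.9, 9.1]
opening: 0.0248
```

```bash
python3 st.py
```

```text
t 4.22 p [0.5476 0.0574 0.0906] yawX 2.448812495134434 zax [ 0.0014 -0.0004 -1.    ] F [-3.8456 -0.8533  9.1212] M [-0.0965  0.6849  0.0023] op 0.024761973533041024 j6 0.6756304690986763
```

Request:
arm_command([
  {"delta_pos": [0, 0, -0.1], "dr": [0, 0, 0]},
  {"delta_pos": [0, 0, -0.1], "dr": [0, 0, 0]},
  {"delta_pos": [0, 0, -0.1], "dr": [0, 0, 0]},
  {"delta_pos": [0, 0, 0], "dr": [0, 0, 0]},
  {"delta_pos": [0, 0, 0], "dr": [0, 0, 0]},
])

```text
clock: 4.63
eef_pos: [0.5476, 0.0574, 0.0887]
tool_rot: [0.339, 0.941, 0.0, 0.001]
force: [-6.1, -1.2, 13.2]
opening: 0.0245
```

```bash
python3 st.py
```

```text
t 4.63 p [0.5476 0.0574 0.0887] yawX 2.4488460645576784 zax [ 0.002  -0.0005 -1.    ] F [-6.0974 -1.2448 13.2498] M [-0.1928  1.1432  0.0075] op 0.024456027609771395 j6 0.675654123207887
```

Request:
arm_command([
  {"delta_pos": [-0.03, 0, 0], "dr": [0, 0, -0.02]},
  {"delta_pos": [-0.03, 0, 0], "dr": [0, 0, -0.02]},
  {"delta_pos": [-0.03, 0, 0], "dr": [0, 0, -0.02]},
  {"delta_pos": [0, 0, 0], "dr": [0, 0, -0.02]},
  {"delta_pos": [0, 0, 0], "dr": [0, 0, 0]},
])

```text
clock: 5.05
eef_pos: [0.5475, 0.0574, 0.089]
tool_rot: [0.377, 0.926, 0.0, 0.002]
force: [-3.6, -0.9, 12.3]
opening: 0.0248
```

```bash
python3 st.py
```

```text
t 5.05 p [0.5475 0.0574 0.089 ] yawX 2.368021642741923 zax [ 0.0037 -0.0005 -1.    ] F [-3.6028 -0.9419 12.3486] M [-0.1315  0.8349 -0.0034] op 0.024825715881135944 j6 0.7563615302067185
```

Request:
arm_command([
  {"delta_pos": [0, 0, -0.08], "dr": [0, 0, 0]},
  {"delta_pos": [0, 0, 0], "dr": [0, 0, -0.02]},
  {"delta_pos": [0, 0, 0], "dr": [0, 0, -0.03]},
  {"delta_pos": [0, 0, 0], "dr": [0, 0, -0.03]},
  {"delta_pos": [0, 0, 0], "dr": [0, 0, -0.03]},
  {"delta_pos": [0, 0, 0], "dr": [0, 0, -0.03]},
  {"delta_pos": [0, 0, 0], "dr": [0, 0, 0]},
])

```text
clock: 5.63
eef_pos: [0.5475, 0.0573, 0.0885]
tool_rot: [0.441, 0.897, 0.001, 0.002]
force: [-3.9, -1.4, 15.5]
opening: 0.0248
```

```bash
python3 st.py
```

```text
t 5.63 p [0.5475 0.0573 0.0885] yawX 2.227720927665716 zax [ 0.0037 -0.0007 -1.    ] F [-3.9223 -1.4169 15.4804] M [-0.2218  0.9784  0.0017] op 0.024836007372661683 j6 0.8966766101673755
```

Request:
arm_command([
  {"delta_pos": [0, 0, 0.03], "dr": [0, 0, -0.02]},
  {"delta_pos": [0, 0, 0], "dr": [0, 0, -0.03]},
  {"delta_pos": [0, 0, 0], "dr": [0, 0, -0.03]},
  {"delta_pos": [0, 0, 0], "dr": [0, 0, 0]},
])

```text
clock: 5.97
eef_pos: [0.5475, 0.0573, 0.0887]
tool_rot: [0.477, 0.879, 0.001, 0.002]
force: [-4.4, 0.0, 14.7]
opening: 0.0249
```

```bash
python3 st.py
```

```text
t 5.97 p [0.5475 0.0573 0.0887] yawX 2.1477186699748363 zax [ 0.0036 -0.0007 -1.    ] F [-4.4176  0.0063 14.7245] M [-0.2085  0.9698 -0.054 ] op 0.024943961383774763 j6 0.9766926756780858
```

Request:
arm_command([
  {"delta_pos": [0, 0, 0], "dr": [0, 0, -0.03]},
  {"delta_pos": [0, 0, 0], "dr": [0, 0, -0.03]},
  {"delta_pos": [0, 0, 0], "dr": [0, 0, -0.03]},
  {"delta_pos": [0, 0, 0], "dr": [0, 0, 0]},
])

```text
clock: 6.3
eef_pos: [0.5474, 0.0572, 0.0887]
tool_rot: [0.516, 0.857, 0.001, 0.002]
force: [-3.3, -1.4, 14.2]
opening: 0.0242
```

```bash
python3 st.py
```

```text
t 6.3 p [0.5474 0.0572 0.0887] yawX 2.0576728491758622 zax [ 0.0035 -0.0008 -1.    ] F [-3.3041 -1.42   14.1663] M [-0.2153  0.9611 -0.0458] op 0.024225790971260663 j6 1.0666566341764947
```

Request:
arm_command([
  {"delta_pos": [0, 0, 0], "dr": [0, 0, -0.03]},
  {"delta_pos": [0, 0, 0], "dr": [0, 0, -0.03]},
  {"delta_pos": [0, 0, 0], "dr": [0, 0, -0.03]},
  {"delta_pos": [0, 0, 0], "dr": [0, 0, -0.03]},
  {"delta_pos": [0, 0, 0], "dr": [0, 0, -0.03]},
  {"delta_pos": [0, 0, 0], "dr": [0, 0, -0.03]},
  {"delta_pos": [0, 0, 0], "dr": [0, 0, 0]},
])

```text
clock: 6.88
eef_pos: [0.5473, 0.0572, 0.0886]
tool_rot: [0.591, 0.807, 0.001, 0.002]
force: [-4.0, -1.7, 13.9]
opening: 0.0245
```

```bash
python3 st.py;python3 - <<'E'
from station import capture
import cv2
for n,(u0,v0) in dict(side=(190,150),top=(200,160)).items():
    c=capture(n); cv2.imwrite(f"pics/{n}4.png",cv2.resize(c["frame"][v0:v0+80,u0:u0+80],None,fx=7,fy=7,interpolation=cv2.INTER_CUBIC))
E
python3 st.py
```

```text
t 6.88 p [0.5473 0.0572 0.0886] yawX 1.8776279326212697 zax [ 0.0032 -0.0009 -1.    ] F [-3.998  -1.7175 13.8573] M [-0.2988  1.0292 -0.009 ] op 0.024549785063608325 j6 1.2466809384632165
t 6.98 p [0.5473 0.0572 0.0886] yawX 1.878610955683369 zax [ 0.0032 -0.0009 -1.    ] F [-5.2279 -1.4662 13.5153] M [-0.185   1.0296 -0.0427] op 0.02489749135291837 j6 1.2457574318281968
```

View pics/side4.png

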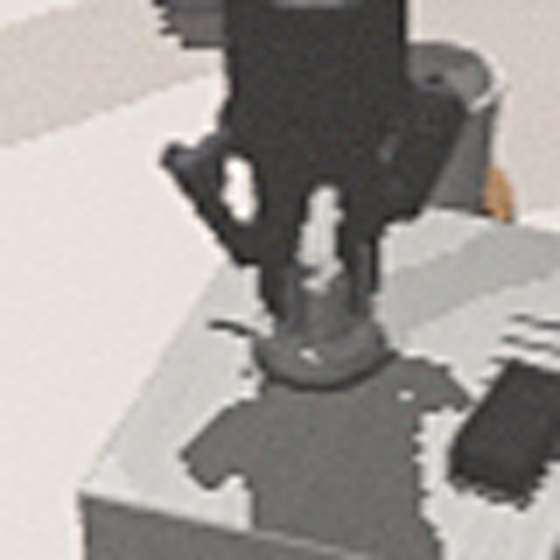

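View pics/top4.png

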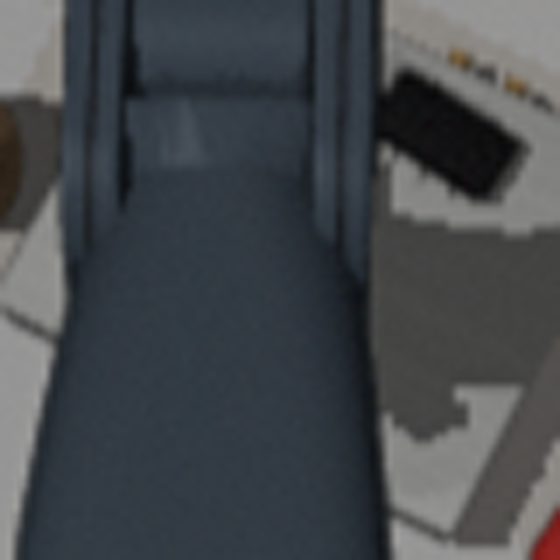

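Request:
arm_command([
  {"delta_pos": [0, 0, 0.1], "dr": [0, 0, 0]},
  {"delta_pos": [0, 0, 0.1], "dr": [0, 0, 0]},
  {"delta_pos": [0, 0, 0.05], "dr": [0, 0, 0]},
  {"delta_pos": [0, 0, 0], "dr": [0, 0, 0]},
  {"delta_pos": [0, 0, 0], "dr": [0, 0, 0]},
])

```text
clock: 7.4
eef_pos: [0.5473, 0.0572, 0.09]
tool_rot: [0.59, 0.807, 0.001, 0.001]
force: [-2.1, -1.2, 10.3]
opening: 0.0247
```

```bash
python3 st.py
```

```text
t 7.4 p [0.5473 0.0572 0.09  ] yawX 1.878593438210324 zax [ 0.0028 -0.0008 -1.    ] F [-2.0625 -1.1525 10.2718] M [-0.2425  0.5651 -0.0277] op 0.02467343290825663 j6 1.245678114188989
```

Request:
arm_command([
  {"delta_pos": [0, 0, 0.1], "dr": [0, 0, 0]},
  {"delta_pos": [0, 0, 0], "dr": [0, 0, 0]},
  {"delta_pos": [0, 0, 0], "dr": [0, 0, 0]},
])

```text
clock: 7.65
eef_pos: [0.5472, 0.0572, 0.0901]
tool_rot: [0.59, 0.807, 0.0, 0.001]
force: [-0.7, -1.4, 6.9]
opening: 0.0251
```

```bash
python3 st.py
```

```text
t 7.65 p [0.5472 0.0572 0.0901] yawX 1.8785745789734427 zax [ 0.0023 -0.0007 -1.    ] F [-0.7366 -1.3814  6.8834] M [-0.2818  0.206  -0.0003] op 0.025124061370696536 j6 1.2456550192939122
```

Request:
arm_command([
  {"delta_pos": [0, 0, 0.05], "dr": [0, 0, -0.02]},
  {"delta_pos": [0, 0, 0], "dr": [0, 0, -0.02]},
  {"delta_pos": [0, 0, 0], "dr": [0, 0, -0.02]},
  {"delta_pos": [0, 0, 0], "dr": [0, 0, 0]},
])

```text
clock: 7.98
eef_pos: [0.5472, 0.0572, 0.0902]
tool_rot: [0.615, 0.789, 0.0, 0.001]
force: [-1.4, -2.3, 4.7]
opening: 0.0249
```

```bash
python3 st.py
```

```text
t 7.98 p [0.5472 0.0572 0.0902] yawX 1.8177382989358402 zax [ 0.002  -0.0008 -1.    ] F [-1.41   -2.314   4.6893] M [-0.2587  0.1698  0.0785] op 0.0249048905997954 j6 1.3065012816366592
```

Riding the stop as expected, so I'll keep turning in small steps.

Request:
arm_command([
  {"delta_pos": [0, 0, 0], "dr": [0, 0, -0.015]},
  {"delta_pos": [0, 0, 0], "dr": [0, 0, -0.015]},
  {"delta_pos": [0, 0, 0], "dr": [0, 0, -0.015]},
  {"delta_pos": [0, 0, 0], "dr": [0, 0, 0]},
])

```text
clock: 8.32
eef_pos: [0.5472, 0.0572, 0.0902]
tool_rot: [0.632, 0.775, 0.0, 0.001]
force: [-0.7, -1.6, 5.9]
opening: 0.0248
```

```bash
python3 st.py
```

```text
t 8.32 p [0.5472 0.0572 0.0902] yawX 1.7728507307206554 zax [ 0.0019 -0.0008 -1.    ] F [-0.6878 -1.6241  5.866 ] M [-0.3246  0.1309  0.0237] op 0.024773180660206694 j6 1.3513311489812925
```

Request:
arm_command([
  {"delta_pos": [0, 0, 0], "dr": [0, 0, -0.015]},
  {"delta_pos": [0, 0, 0], "dr": [0, 0, -0.015]},
  {"delta_pos": [0, 0, 0], "dr": [0, 0, -0.015]},
  {"delta_pos": [0, 0, 0], "dr": [0, 0, 0]},
])

```text
clock: 8.65
eef_pos: [0.5471, 0.0572, 0.0902]
tool_rot: [0.649, 0.76, 0.0, 0.001]
force: [-1.2, -1.7, 6.8]
opening: 0.0245
```

```bash
python3 st.py
```

```text
t 8.65 p [0.5471 0.0572 0.0902] yawX 1.7278102768606718 zax [ 0.0019 -0.0008 -1.    ] F [-1.2192 -1.713   6.7767] M [-0.2862  0.2125  0.0227] op 0.02448887592302751 j6 1.3963798238332241
```

Request:
arm_command([
  {"delta_pos": [0, 0, 0], "dr": [0, 0, -0.015]},
  {"delta_pos": [0, 0, 0], "dr": [0, 0, -0.015]},
  {"delta_pos": [0, 0, 0], "dr": [0, 0, -0.015]},
  {"delta_pos": [0, 0, 0], "dr": [0, 0, 0]},
])

```text
clock: 8.98
eef_pos: [0.5471, 0.0572, 0.0902]
tool_rot: [0.666, 0.746, 0.0, 0.001]
force: [-0.7, -0.5, 6.9]
opening: 0.0247
```

```bash
python3 st.py
```

```text
t 8.98 p [0.5471 0.0572 0.0902] yawX 1.68286126995171 zax [ 0.0018 -0.0008 -1.    ] F [-0.697  -0.4912  6.8569] M [-0.2957  0.1866  0.0326] op 0.024677578775350057 j6 1.4413315532511655
```

Request:
arm_command([
  {"delta_pos": [0, 0, 0], "dr": [0, 0, -0.015]},
  {"delta_pos": [0, 0, 0], "dr": [0, 0, -0.015]},
  {"delta_pos": [0, 0, 0], "dr": [0, 0, -0.015]},
  {"delta_pos": [0, 0, 0], "dr": [0, 0, 0]},
])

```text
clock: 9.32
eef_pos: [0.5471, 0.0571, 0.0902]
tool_rot: [0.683, 0.73, 0.0, 0.001]
force: [-1.2, -0.9, 6.7]
opening: 0.0247
```

```bash
python3 st.py
```

```text
t 9.32 p [0.5471 0.0571 0.0902] yawX 1.6378360325164245 zax [ 0.0017 -0.0008 -1.    ] F [-1.2169 -0.8567  6.7483] M [-0.3293  0.1978  0.0418] op 0.024729158589123494 j6 1.486363406822067
```

Request:
arm_command([
  {"delta_pos": [0, 0, 0], "dr": [0, 0, -0.015]},
  {"delta_pos": [0, 0, 0], "dr": [0, 0, -0.015]},
  {"delta_pos": [0, 0, 0], "dr": [0, 0, -0.015]},
  {"delta_pos": [0, 0, 0], "dr": [0, 0, 0]},
])

```text
clock: 9.65
eef_pos: [0.547, 0.0572, 0.0902]
tool_rot: [0.699, 0.715, 0.0, 0.001]
force: [-0.4, -1.0, 6.7]
opening: 0.0248
```

```bash
python3 st.py
```

```text
t 9.65 p [0.547  0.0572 0.0902] yawX 1.5927773935695322 zax [ 0.0017 -0.0008 -1.    ] F [-0.3555 -1.032   6.7318] M [-0.2285  0.2626 -0.014 ] op 0.024814882626275174 j6 1.5314126132049606
```

Request:
arm_command([
  {"delta_pos": [0, 0, 0], "dr": [0, 0, -0.015]},
  {"delta_pos": [0, 0, 0], "dr": [0, 0, -0.015]},
  {"delta_pos": [0, 0, 0], "dr": [0, 0, -0.015]},
  {"delta_pos": [0, 0, 0], "dr": [0, 0, 0]},
])

```text
clock: 9.98
eef_pos: [0.547, 0.0572, 0.0902]
tool_rot: [0.715, 0.699, 0.0, 0.001]
force: [-0.9, -1.5, 6.9]
opening: 0.0248
```

```bash
python3 st.py
```

```text
t 9.98 p [0.547  0.0572 0.0902] yawX 1.5478329636591164 zax [ 0.0016 -0.0008 -1.    ] F [-0.8904 -1.499   6.8776] M [-0.3239  0.2189 -0.0356] op 0.0247508834598038 j6 1.5764016941015537
```

Request:
arm_command([
  {"delta_pos": [0, 0, 0], "dr": [0, 0, -0.015]},
  {"delta_pos": [0, 0, 0], "dr": [0, 0, -0.015]},
  {"delta_pos": [0, 0, 0], "dr": [0, 0, -0.015]},
  {"delta_pos": [0, 0, 0], "dr": [0, 0, 0]},
])

```text
clock: 10.32
eef_pos: [0.547, 0.0572, 0.0903]
tool_rot: [0.731, 0.683, 0.0, 0.001]
force: [-0.2, -1.8, 6.8]
opening: 0.0248
```

```bash
python3 st.py
```

```text
t 10.32 p [0.547  0.0572 0.0903] yawX 1.502784020966323 zax [ 0.0016 -0.0008 -1.    ] F [-0.2008 -1.819   6.7675] M [-0.3251  0.3359  0.035 ] op 0.024806696134420696 j6 1.6214254491093523
```

Request:
arm_command([
  {"delta_pos": [0, 0, 0], "dr": [0, 0, -0.015]},
  {"delta_pos": [0, 0, 0], "dr": [0, 0, -0.015]},
  {"delta_pos": [0, 0, 0], "dr": [0, 0, -0.015]},
  {"delta_pos": [0, 0, 0], "dr": [0, 0, 0]},
])

```text
clock: 10.65
eef_pos: [0.5469, 0.0572, 0.0905]
tool_rot: [0.746, 0.666, 0.0, 0.001]
force: [-2.0, -1.6, 7.7]
opening: 0.0247
```

```bash
python3 st.py
```

```text
t 10.65 p [0.5469 0.0572 0.0905] yawX 1.4578172702409258 zax [ 0.0016 -0.0008 -1.    ] F [-2.034  -1.6248  7.6891] M [-0.3508  0.3491  0.0624] op 0.02469105321062451 j6 1.6664330789812596
```

Request:
arm_command([
  {"delta_pos": [0, 0, 0], "dr": [0, 0, 0]},
  {"delta_pos": [0, 0, 0], "dr": [0, 0, 0]},
])

```text
clock: 10.82
eef_pos: [0.5469, 0.0572, 0.0904]
tool_rot: [0.746, 0.666, 0.0, 0.001]
force: [-1.0, -1.5, 7.4]
opening: 0.0246
```

```bash
python3 st.py
```

```text
t 10.82 p [0.5469 0.0572 0.0904] yawX 1.4582409595185521 zax [ 0.0016 -0.0008 -1.    ] F [-1.0203 -1.5331  7.3812] M [-0.249   0.4298  0.0042] op 0.024625170936318375 j6 1.6659985793428596
```

Request:
arm_command([
  {"delta_pos": [0, 0, 0.05], "dr": [0, 0, 0]},
  {"delta_pos": [0, 0, 0], "dr": [0, 0, 0]},
  {"delta_pos": [0, 0, 0], "dr": [0, 0, 0]},
])

```text
clock: 11.07
eef_pos: [0.5469, 0.0572, 0.0907]
tool_rot: [0.746, 0.666, 0.0, 0.001]
force: [-0.4, -0.9, 6.7]
opening: 0.0247
```

```bash
python3 st.py
```

```text
t 11.07 p [0.5469 0.0572 0.0907] yawX 1.458216864486308 zax [ 0.0015 -0.0007 -1.    ] F [-0.3888 -0.9222  6.697 ] M [-0.2589  0.2448 -0.0068] op 0.024678692241651763 j6 1.6660091281747762
```

Request:
arm_command([
  {"delta_pos": [0, 0, 0.05], "dr": [0, 0, 0]},
  {"delta_pos": [0, 0, 0], "dr": [0, 0, 0]},
  {"delta_pos": [0, 0, 0], "dr": [0, 0, 0]},
])

```text
clock: 11.32
eef_pos: [0.5469, 0.0572, 0.0908]
tool_rot: [0.746, 0.666, 0.0, 0.001]
force: [0.3, -2.0, 5.4]
opening: 0.0248
```

```bash
python3 st.py
```

```text
t 11.32 p [0.5469 0.0572 0.0908] yawX 1.4583107914685014 zax [ 0.0013 -0.0008 -1.    ] F [ 0.3421 -1.9879  5.4495] M [-0.354   0.1461  0.0281] op 0.024824460041717674 j6 1.6659144009035027
```

Request:
arm_command([
  {"delta_pos": [0, 0, 0], "dr": [0, 0, -0.01]},
  {"delta_pos": [0, 0, 0], "dr": [0, 0, -0.01]},
  {"delta_pos": [0, 0, 0], "dr": [0, 0, 0]},
])

```text
clock: 11.57
eef_pos: [0.5469, 0.0572, 0.0913]
tool_rot: [0.752, 0.659, 0.0, 0.001]
force: [-1.0, -1.0, 8.3]
opening: 0.0249
```

```bash
python3 st.py
```

```text
t 11.57 p [0.5469 0.0572 0.0913] yawX 1.4378930926257893 zax [ 0.0015 -0.0007 -1.    ] F [-1.0401 -1.0019  8.2643] M [-0.2781  0.3243  0.0137] op 0.024936968372907875 j6 1.686359350789008
```

Request:
arm_command([
  {"delta_pos": [0, 0, 0.05], "dr": [0, 0, -0.01]},
  {"delta_pos": [0, 0, 0.05], "dr": [0, 0, -0.01]},
  {"delta_pos": [0, 0, 0], "dr": [0, 0, 0]},
  {"delta_pos": [0, 0, 0], "dr": [0, 0, 0]},
])

```text
clock: 11.9
eef_pos: [0.5469, 0.0572, 0.092]
tool_rot: [0.759, 0.651, 0.0, 0.001]
force: [-0.7, -1.0, 5.8]
opening: 0.0249
```

```bash
python3 st.py
```

```text
t 11.9 p [0.5469 0.0572 0.092 ] yawX 1.4181657469496893 zax [ 0.0014 -0.0007 -1.    ] F [-0.7    -1.0439  5.7795] M [-0.2713  0.1741  0.0103] op 0.024887979715127066 j6 1.7060560745050088
```

Request:
arm_command([
  {"delta_pos": [0, 0, 0.05], "dr": [0, 0, -0.01]},
  {"delta_pos": [0, 0, 0.05], "dr": [0, 0, 0]},
  {"delta_pos": [0, 0, 0.05], "dr": [0, 0, 0]},
  {"delta_pos": [0, 0, 0], "dr": [0, 0, 0]},
  {"delta_pos": [0, 0, 0], "dr": [0, 0, 0]},
])

```text
clock: 12.32
eef_pos: [0.5469, 0.0572, 0.0929]
tool_rot: [0.762, 0.647, 0.0, 0.001]
force: [1.3, -1.0, 3.6]
opening: 0.0251
```

```bash
python3 st.py
```

```text
t 12.32 p [0.5469 0.0572 0.0929] yawX 1.4085592030890641 zax [ 0.001  -0.0006 -1.    ] F [ 1.3211 -1.0491  3.6059] M [-0.431  -0.2423 -0.0273] op 0.02505874383732489 j6 1.7156627097366723
```

The TCP is back at its original height and Fz has fallen to the preload, so the knob is fully up. Releasing and retreating.

Request:
arm_command([
  {"delta_pos": [0, 0, 0], "dr": [0, 0, 0]},
  {"delta_pos": [0, 0, 0], "dr": [0, 0, 0]},
  {"delta_pos": [0, 0, 0], "dr": [0, 0, 0]},
  {"delta_pos": [0, 0, 0], "dr": [0, 0, 0]},
  {"delta_pos": [0, 0, 0], "dr": [0, 0, 0]},
], jaw=4.8)

```text
clock: 12.73
eef_pos: [0.5458, 0.0578, 0.0921]
tool_rot: [0.762, 0.648, -0.0, -0.001]
force: [-0.4, -0.6, 0.6]
opening: 0.048
```

Request:
arm_command([
  {"delta_pos": [0, 0, 0.6], "dr": [0, 0, 0]},
  {"delta_pos": [0, 0, 0.8], "dr": [0, 0, 0]},
  {"delta_pos": [0, 0, 1.2], "dr": [0, 0, 0]},
  {"delta_pos": [0, 0, 1.5], "dr": [0, 0, 0]},
  {"delta_pos": [0, 0, 1.5], "dr": [0, 0, 0]},
  {"delta_pos": [0, 0, 1.5], "dr": [0, 0, 0]},
  {"delta_pos": [0, 0, 1.5], "dr": [0, 0, 0]},
  {"delta_pos": [-1.6, -2.5, 0.5], "dr": [0, 0, 0]},
  {"delta_pos": [-1.6, -2.5, 0], "dr": [0, 0, 0]},
  {"delta_pos": [-1.6, -2.5, 0], "dr": [0, 0, 0]},
  {"delta_pos": [-1.6, -2.5, 0], "dr": [0, 0, 0]},
  {"delta_pos": [-1.6, -2.5, 0], "dr": [0, 0, 0]},
  {"delta_pos": [-1.6, -2.5, 0], "dr": [0, 0, 0]},
  {"delta_pos": [-1.6, -2.5, 0], "dr": [0, 0, 0]},
  {"delta_pos": [-1.6, -2.5, 0], "dr": [0, 0, 0]},
  {"delta_pos": [-1.6, -2.5, 0], "dr": [0, 0, 0]},
  {"delta_pos": [-1.6, -2.5, 0], "dr": [0, 0, 0]},
  {"delta_pos": [0, 0, 0], "dr": [0, 0, 0]},
  {"delta_pos": [0, 0, 0], "dr": [0, 0, 0]},
])

```text
clock: 14.32
eef_pos: [0.3862, -0.1938, 0.1854]
tool_rot: [0.763, 0.646, 0.0, 0.001]
force: [0.8, -0.5, 0.2]
opening: 0.0482
```

```bash
python3 st.py; python3 - <<'E'
from station import capture
import cv2,pickle,numpy as np
from h import *
for n,(u0,v0,w,hh,s) in dict(side=(190,170,110,85,7),top=(195,145,110,100,6)).items():
    c=capture(n); pickle.dump(c,open(n+"5.pkl","wb")); cv2.imwrite(f"pics/{n}5.png",cv2.resize(c["frame"][v0:v0+hh,u0:u0+w],None,fx=s,fy=s,interpolation=cv2.INTER_CUBIC))
    # closeup before/after
    o=pickle.load(open(n+".pkl","rb"))
    a,b=((225,180) if n=="top" else (218,180))
    w=32
    z=np.hstack([cv2.resize(x["frame"][b:b+w,a:a+w],None,fx=12,fy=12,interpolation=cv2.INTER_CUBIC) for x in (o,c)])
    cv2.imwrite(f"pics/{n}5z.png",np.clip(z.astype(float)*(1.5 if n=="top" else 1),0,255).astype(np.uint8))
for f in("top","top5"):
    c=pickle.load(open(f+".pkl","rb"))
    W=[pix(c,u,v) for u in range(236,244) for v in range(196,203)]
    print(f,np.median([p[2] for p in W]),np.mean([p[2] for p in W]))
E
```

```text
t 14.32 p [ 0.3862 -0.1938  0.1854] yawX 1.4052351945451538 zax [ 0.0022 -0.0011 -1.    ] F [ 0.8469 -0.4821  0.1926] M [-0.0228 -0.0357  0.0335] op 0.04819684777413248 j6 1.1155944622574587
top 0.1070100811180219 0.10576618697888475
top5 0.10714963568575497 0.10558834973212973
```

View pics/top5z.png

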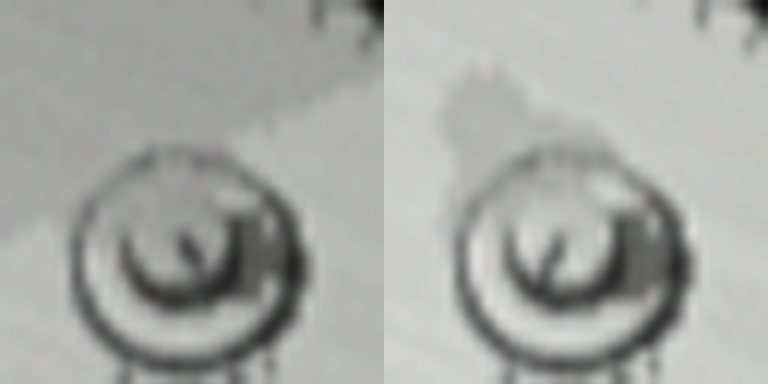

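View pics/side5z.png

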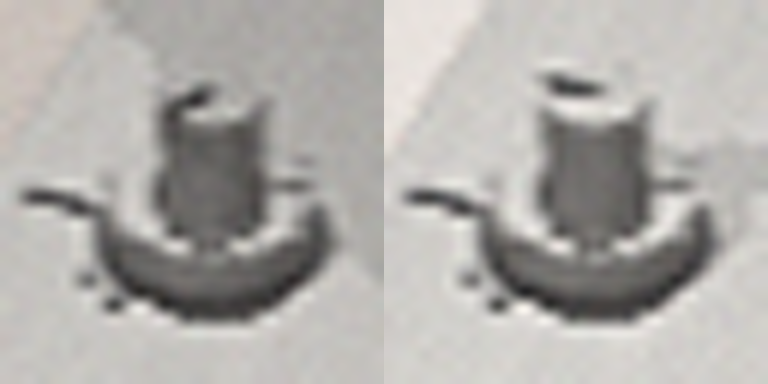

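View pics/top5.png

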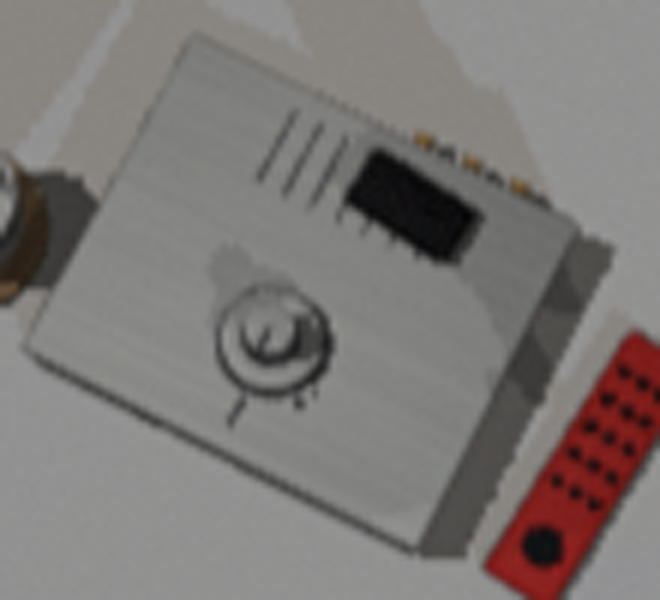

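The pointer now lies along the rib (enlarged top crop, pixel (545,265), pointing down-left). The ring mark is unmoved (side crop, (290,185) before and (675,185) after, the same spot in each panel). The knob's height is the same as at the start.

```bash
python3 - <<'E'
from station import robot
print(robot.hand_in())
E
```

```text
the job is handed in; nothing more can be done
None
```

The amplifier is switched to its other input: the inner knob is up in its notch, with its pointer along the rib. I handed the job in at about 14.4 s.

**What I did:** I gripped the knob at 32 N and pressed it in about 4 mm. The highest force I read was 15.5 N, about 4.6 mm in, against the 5.7 mm limit. I turned it clockwise past the lock, then eased off so the tooth rode the stop under about 5–7 N. At about 1.0 rad from the start it began to rise, and I let it come up before letting go.

**Final checks:**
- **Knob height:** before release the tool was back at its starting height (0.0929 m) and the force was back to the spring's preload. The depth camera read the knob top at 107 mm both before and after.
- **Pointer:** it lies along the rib in the top picture, and in the side picture it points towards the rib.
- **Volume ring:** its mark sits at the same pixels before and after.
- **Other objects:** the battery case, the remote and the visible edge of the cup and coaster look unmoved. I did not recheck the vase or figurine; the arm's path stayed well clear of the vase.
- **Twist:** the readings stayed below 0.1 Nm throughout, so the lock was not forced.

**Ambiguous:** over the last 0.05 rad before the notch the knob crept up about 0.7 mm instead of popping up at once. I took this for the notch's edge and turned a further 0.02 rad, and it then came up freely.

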